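Index the swivel display and stock its empty pocket

TASK

The round swivel display stand on the shop counter is locked by a sprung pin at the edge of its turntable, on the customers' side. Pull the pin's knob up, turn the stand on by one stop, anticlockwise seen from above, and let the pin drop fully into that next notch, so that the empty pocket faces the stand's front tab; then stand the small upright carton with the red band from the counter in that empty pocket and let go. Do not disturb the other goods on the counter.

Things in the scene. Friction and masses are not known exactly. Their poses are not given: they have to be found in the camera images.
- stand: fixed base of the swivel stand: dark steel disc 380 mm across, 10 mm thick, immovable. Origin on the turntable's vertical axis at counter height; its -x axis points to the front tab (60 mm wide, 32 mm beyond the disc), which faces the customers, away from the robot, within about 15 degrees. All of the upper stand turns on it.
- tray (a point): centre of the turntable's round wooden tray, at its underside 172 mm above the counter. 354 mm across, 8 mm thick, on a post 60 mm thick. Its edge overhangs the knob completely (92 mm above the knob's middle), so a gripper held upright over the knob strikes it: lean the gripper's body outward, away from the stand's axis, 30 to 45 degrees.
- notch (a point): middle of the notch where the pin must end, at the top of the raised aluminium ring (radius 148 to 184 mm, top 22 mm above the counter) near the base's rim. The ring has 8 radial notches 13 mm wide, 45 degrees apart; seen from above this one lies 22.5 degrees anticlockwise of the front tab, the starting one 22.5 degrees clockwise of it. 165 mm from the axis.
- turntable (a joint): rotation of the turntable, tray, pin and knob about the stand's vertical axis, rad, growing anticlockwise seen from above; 0 at the start with the pin in a notch, 0.785 at the next notch (one stop). Stiff enough to stay where it is left (friction about 0.12 N m), no spring.
- pin (a joint): lift of the sprung pin and knob, m, straight up: 0 fully home in a notch (nose 8 mm deep), 0.016 upper stop. A spring pushes it down, 7 N when home, 11 N at the upper stop. Above 0.009 the nose is clear of the ring and the turntable can turn. The nose is 10 mm thick with a round end and slips into a notch if let go within about 4 mm of its middle.
- knob (a point): middle of the pin's knob: upright steel cylinder 24 mm across, 38 mm tall (20 mm below to 18 mm above this point), 165 mm from the axis, 80 mm above the counter when home. Below it a 12 mm stem and a boss 34 mm across, top 50 mm above the counter, on a flat arm 36 mm wide (top 38 mm) from the post. It turns with the turntable.
- pocket (a point): middle of the floor of the empty pocket on the tray, 180 mm above the counter, 88 mm from the axis. Pocket 56 mm radially by 76 mm across, walls 18 mm high, 5 mm thick. Axes turn with the turntable: x along the radius (-x outward), y across, z up. The 3 other pockets, 90 degrees apart, hold fixed goods up to 82 mm tall; a brass stud 20 mm high stands on the axis.
- carton: the carton to stock: upright cream cardboard box with a red band, 40 mm (its x) by 60 mm (its y) by 80 mm tall (z), about 90 g; origin at the centre of its underside. It stands on the counter to the right of the stand; place and yaw vary, and it may have swapped places with the jar.
- jar: bystander: closed amber glass jar with white lid, 62 mm across, 85 mm tall; origin at the centre of its underside
- can: bystander: can 66 mm across, 100 mm tall, left of the stand; origin at the centre of its underside
- bottle: bystander: green glass bottle 56 mm across, 160 mm tall, left of the stand; origin at the centre of its underside
- taperoll: bystander: cardboard roll lying flat, 90 mm across, 25 mm tall, beyond the stand; origin at the centre of its underside
- soapbox: bystander: flat box lying 90 by 160 by 35 mm, beyond the stand to the left; origin at the centre of its underside
- cup: bystander: white cup 72 mm across, 85 mm tall, left, near the robot; origin at the centre of its underside
Not all that is in view belongs to the job. Leave any blue, turquoise or yellow look-alike of the carton alone.

How it is judged (in metres and radians):
On the way, in this order (a step that is already met when the one before it is completed fails the run):
1. the pin is drawn clear of its first notch (value of joint pin above 0.0085 m and value of joint turntable below 0.15 rad), for 0.1 s.
2. the turntable is one stop on and the pin is fully home in the next notch (value of joint pin below 0.002 m and value of joint turntable between 0.745 and 0.825 rad), for 0.2 s.
3. the carton stands in the empty pocket (x of carton in the frame of pocket between -0.015 and 0.015 m and y of carton in the frame of pocket between -0.015 and 0.015 m and z of carton in the frame of pocket below 0.006 m and angle between carton's own z axis and vertical below 0.1 rad), for 0.2 s.
At the end, for the whole second after the job is handed in: The turntable is one stop (0.785 rad, within 0.04) on from its start with the pin home (lift under 2 mm), and the carton stands upright (within 0.08 rad) and at rest on the floor of the empty pocket (underside within 5 mm of the floor, centre within 15 mm of the pocket's) (all of step 2 and x of carton in the frame of pocket between -0.015 and 0.015 m and y of carton in the frame of pocket between -0.015 and 0.015 m and z of carton in the frame of pocket between -0.005 and 0.005 m and angle between carton's own z axis and vertical below 0.08 rad and linear speed of carton below 0.02 m/s); the robot touches nothing.
It fails at once if a bystander is shifted by more than 30 mm or knocked over (distance of any of jar, can, bottle, taperoll, soapbox, cup from where it was at the start of the episode above 0.03 m or angle between any of jar, can, bottle, cup's own z axis and vertical above 0.5 rad).
It also fails if it takes over 59 s, if anything falls off the work surface, if the arm or the gripper's body presses on something with over 40 N, if the wrist force passes 120 N, or if a joint passes its speed limit or range.

ROBOT

A 6-joint arm with a two-finger parallel gripper is mounted at the origin on the work surface. World frame = base frame: x ahead of the robot, y to its left, z up, the work surface at z = 0. Lengths are in m, angles in degrees, forces in N, time in s.
With the tool pointing down it reaches from about 0.375 to 0.9 m from the base axis. Payload 3.1 kg.
Tool frame: the origin (TCP) lies on the centre line of the jaws, within the pads' length; the fingertips stand 17 mm ahead of it and the grasp point (between the pads) lies 2 mm behind it; z points along the fingers, y is the direction in which the jaws open and shut (so a half turn about z gives the same grasp; the last joint's range is limited). The gripper opens to 85 mm and grips with 20 to 120 N. Pads are 22 mm wide; open, the fingers measure 114 mm over their backs; the gripper's body (76 mm by 85 mm) begins 54 mm behind the grasp point. The pads swing forward as they close: fully open they stand 13 mm farther back than shut.
Start: joints at [54.345, 30.224, 82.088, -0, 67.689, -10.227], TCP at [0.268, 0.564, 0.248] pointing down, gripper open.
Joint ranges: [-176.69, 176.69], [-43.24, 126.21], [12.49, 139.97], [-82, 262], [0, 151.66], [-163.58, 163.58]. Speed limits (degrees/s): [159.86, 159.86, 180, 180, 180, 180].

INTERFACE

Orientations are given as a 3x3 rotation matrix whose columns are the frame's x, y, z axes.
In Python, from rig import robot, camera, calibration, nets gives the robot as it stands.
- The arm moves only by the tool arm_command, never from a script. Its argument "steps" is a list of rows, each a list of 7 numbers: the finger opening in m, from 0 to 0.0854, then the shift along the tool's x, y, z in m, then the turn, a rotation vector about the tool's x, y, z in rad. In form: [[gripper, x, y, z, rx, ry, rz], ...]. A call has 1 to 8 rows; each row shifts and turns the commanded pose from where the row before left it, along the tool's axes as they then stand; what a row does not reach is not made up. A row lasts 1/8 s, in which the tool goes at most 62.5 mm and 10.7 degrees, less where a joint would pass 70% of its speed; a pose out of reach is approached as far as the arm can. A call with a gripper value outside its range is refused whole. The fingers move at their own pace and stop on an object; the grip force is fixed at half the most. Time passes only in rows, so rows that do not move let the fingers close. It gives the time, the measured TCP pose, the force and the opening at its end, in the units of the state.
- robot.get_obs(): the state, without advancing time (a new reading comes with each control period).
- camera(name): name is "scene" or "top" or "wrist"; returns the picture (400x640x3 uint8, red, green, blue); there is no depth.
- calibration(name): a dict with "fx", "fy", "cx", "cy" (pixels), "k1" (the pictures are not rectified: a ray, as slopes to the right and down, at radius r is drawn at 1 + k1 r^2 times it, then the intrinsics apply), "R" (3x3) and "t" (3): a world point X has camera coordinates R X + t; the wrist camera has in their place "mount" (4x4, takes a point from camera to tool coordinates, whose origin is the TCP and whose axes are the flange's). Camera axes: x right, y down, z forward; pixel columns grow to the right and rows downward; lengths in m; the calibration is good to about 2 mm. A picture is of the moment at which its call begins: read the wrist's pose just before it. calibration takes no time and is no camera call.
- robot.sign_off(): hands the job in, once; it reports no verdict.
Trained networks look in the newest picture that a camera, given by its name, has taken for a name from the list of things; names that differ only in an ending like _2 or _b are one class to them, and where a whole thing is asked for, a point or a joint stands for the part that bears it (a point fixed in the world has none). Each returns a list of dicts, best first, with "conf" (0 to 1); they miss things now and then, are a little off and sometimes report something else, mostly with a low value. They report only what shows in the picture. A call takes as long as a camera call. They do not tell look-alikes from the thing itself.
- nets.regions_of(camera, label): "pixels" (400x640 bool, what is visible of it) and "rect" ([left, top, right, bottom] in pixels, round what is visible of it).
The state is a dict: "time_s": time; "joints": joint angles; "joint_velocities": joint speeds; "tau": joint torques, N m; "eef_pos": TCP position; "tcp_rot": TCP orientation; "contact_force": force on the tool from outside, world axes, zero at the start; "torque": the same for the moment, N m; "width": finger opening in m.
Only numpy, scipy, OpenCV 4.12 (cv2) and the standard library are available. Lean on these libraries where they do the work, as an engineer would, in place of code of your own. Each camera call takes 0.05 s, during which the arm holds its last target. There are 200 camera calls.

## Working session

There is one attempt and no reset: what is moved stays moved. The work goes in short steps, Python scripts to look and compute and a tool call to move; the robot and the scene stay as the last step left them, time stands still between calls to the robot, and variables do not carry over. Pictures are saved under pics/ and viewed, about 8 in all and at most 12, crops included, and the job is handed in when it is done.

Besides the shell and the picture viewer there is one more tool, called after "Emit:" in YAML: its name, and indented under it one key for each argument. arm_command: Moves the arm, as the interface text tells. Its arguments: {"type":"object","properties":{"steps":{"type":"array"}},"required":["steps"]}

```bash
mkdir -p pics; ls
cat > h.py <<'E'
import numpy as np, cv2
from rig import robot, camera, calibration, nets
def shot(n,f):
    o=robot.get_obs(); im=camera(n); cv2.imwrite('pics/'+f,im[:,:,::-1]); return o,im
def cam(n,o=None):
    c=calibration(n)
    if n=='wrist':
        M=np.array(c['mount']); T=np.eye(4); T[:3,:3]=o['tcp_rot']; T[:3,3]=o['eef_pos']
        W=np.linalg.inv(T@M); return c,W[:3,:3],W[:3,3]
    return c,np.array(c['R']),np.array(c['t'])
def proj(n,X,o=None):
    c,R,t=cam(n,o); p=np.atleast_2d(X)@R.T+t; s=p[:,:2]/p[:,2:]; s=s*(1+c['k1']*(s**2).sum(1,keepdims=True))
    return s*[c['fx'],c['fy']]+[c['cx'],c['cy']]
def ray(n,uv,z,o=None):
    c,R,t=cam(n,o); d=(np.atleast_2d(uv)-[c['cx'],c['cy']])/[c['fx'],c['fy']]; s=d.copy()
    for _ in range(20): s=d/(1+c['k1']*(s**2).sum(1,keepdims=True))
    D=np.c_[s,np.ones(len(s))]@R; C=-R.T@t
    return C+D*((z-C[2])/D[:,2])[:,None]
E
python3 - <<'E'
from h import *
_,a=shot('scene','s0.png');_,b=shot('top','t0.png')
for n in('scene','top'):
  c,R,t=cam(n); print(n,'C',-R.T@t,'axis',R[2],c['fx'])
  for l in('stand','tray','knob','pocket','carton','jar','can'):
    for r in nets.regions_of(n,l)[:3]:
      ys,xs=np.nonzero(r['pixels']); print(n,l,round(r['conf'],2),np.round(r['rect']),len(xs),xs.mean().round(1),ys.mean().round(1))
o=robot.get_obs();print(o['tcp_rot'],o['eef_pos'],o['time_s'])
E
```

```text
pics
scene C [1.2379284  0.36626833 1.27706504] axis [-0.47067473 -0.29481468 -0.83159462] 501.1485793374704
scene stand 0.92 [293. 122. 426. 259.] 14581 360.0 191.4
scene tray 0.57 [300. 121. 430. 224.] 10467 362.0 174.8
scene knob 0.49 [307. 199. 316. 215.] 89 309.5 209.2
scene pocket 0.64 [302. 123. 427. 224.] 10647 361.8 174.7
scene carton 0.77 [251. 116. 268. 138.] 497 260.8 125.9
scene carton 0.73 [198. 117. 220. 148.] 562 207.9 132.1
scene carton 0.65 [200. 148. 216. 179.] 442 209.8 164.2
scene jar 0.82 [214. 178. 239. 208.] 501 226.1 190.6
scene can 0.8 [427. 286. 461. 320.] 783 442.6 303.5
top C [ 0.22258279 -0.04368837  1.61113242] axis [ 0.22730936  0.00868295 -0.97378389] 479.67231743451396
top stand 0.83 [240. 180. 356. 302.] 11204 297.0 241.5
top stand 0.69 [240. 183. 355. 300.] 10428 295.9 239.0
top tray 0.65 [240. 183. 358. 299.] 10560 296.3 239.3
top knob 0.49 [182. 217. 206. 238.] 379 194.9 227.1
top pocket 0.81 [238. 181. 354. 296.] 10487 296.3 239.2
top carton 0.86 [420. 260. 436. 280.] 334 426.9 269.5
top carton 0.79 [421. 229. 447. 243.] 321 432.3 235.9
top carton 0.64 [455. 225. 476. 245.] 394 464.4 232.7
top jar 0.61 [394. 180. 416. 198.] 346 404.4 188.0
top can 0.83 [180. 174. 208. 201.] 480 194.0 187.2
top can 0.25 [423. 230. 447. 246.] 356 432.7 236.2
[[-9.03135652e-01  4.29355324e-01  1.80684983e-05]
 [ 4.29355324e-01  9.03135652e-01  1.32703252e-05]
 [-1.06206202e-05  1.97427098e-05 -1.00000000e+00]] [0.26831614 0.56445147 0.24834407] 0.8
```

View pics/t0.png

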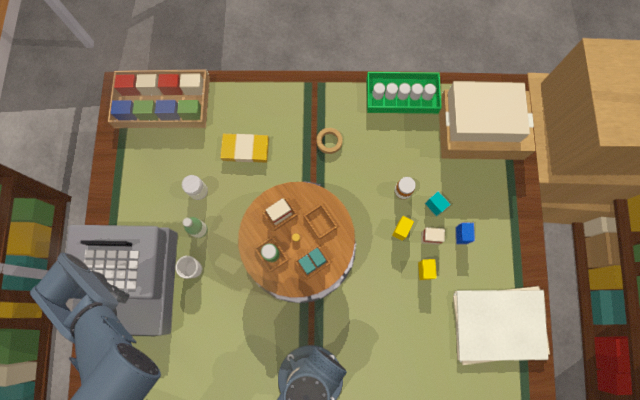

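View pics/s0.png

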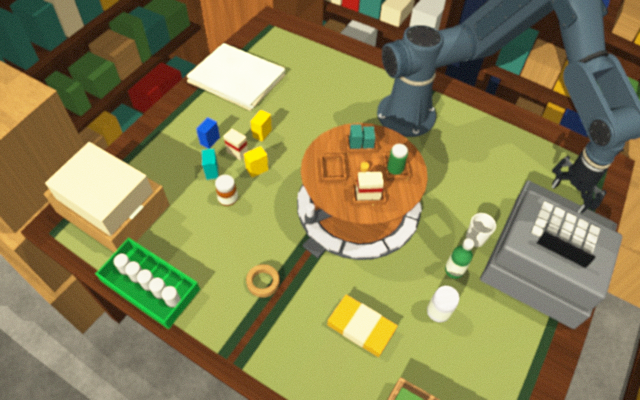

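```bash
cat > m1.py <<'E'
from h import *
from scipy.optimize import least_squares
def fit(P,r0):
    f=lambda p:np.hypot(P[:,0]-p[0],P[:,1]-p[1])-r0
    s=least_squares(f,P[:,:2].mean(0),loss='soft_l1',f_scale=.004); return s.x,np.abs(s.fun).mean()
ims={n:cv2.imread('pics/%s0.png'%n[0])for n in('scene','top')}
camera('scene');camera('top')
for n in('scene','top'):
    r=nets.regions_of(n,'pocket')[0]; m=r['pixels'].astype(np.uint8)
    c=max(cv2.findContours(m,0,cv2.CHAIN_APPROX_NONE)[0],key=len)[:,0].astype(float)
    print(n,'tray',fit(ray(n,c,.178),.177))
print('tab',ray('scene',[[313,246]],.01))
print('pocket top',ray('top',[[320,221]],.198),'scene',ray('scene',[[333,167]],.198))
print('stud',ray('top',[[296,237]],.2),ray('scene',[[365,166]],.2))
print('carton top',ray('top',[[434,234]],.08), ray('scene',[[235,136]],.08))
for nm,uv,z in(('y1',(404,228),.08),('tq',(439,203),.08),('blue',(466,233),.08),('y2',(429,269),.08),('jar',(406,184),.085),('roll',(329,140),.025)):print(nm,ray('top',[uv],z).round(3))
s=[cv2.resize(ims['scene'][100:270,190:440],None,fx=3,fy=3,interpolation=2)]
cv2.imwrite('pics/c1.png',s[0])
E
python3 m1.py
```

```text
scene tray (array([0.43452798, 0.04485111]), np.float64(0.0060021253757943024))
top tray (array([0.42858762, 0.04544338]), np.float64(0.0020100236167409358))
tab [[0.63327251 0.00624898 0.01      ]]
pocket top [[ 0.47692219 -0.02631514  0.198     ]] scene [[ 0.48506108 -0.02425647  0.198     ]]
stud [[0.42775825 0.04435131 0.2       ]] [[0.43633546 0.04861559 0.2       ]]
carton top [[ 0.45819028 -0.39368999  0.08      ]] [[ 0.46138942 -0.39428047  0.08      ]]
y1 [[ 0.477 -0.297  0.08 ]]
tq [[ 0.561 -0.415  0.08 ]]
blue [[ 0.462 -0.499  0.08 ]]
y2 [[ 0.346 -0.373  0.08 ]]
jar [[ 0.623 -0.307  0.085]]
roll [[ 0.796 -0.053  0.025]]
```

View pics/c1.png

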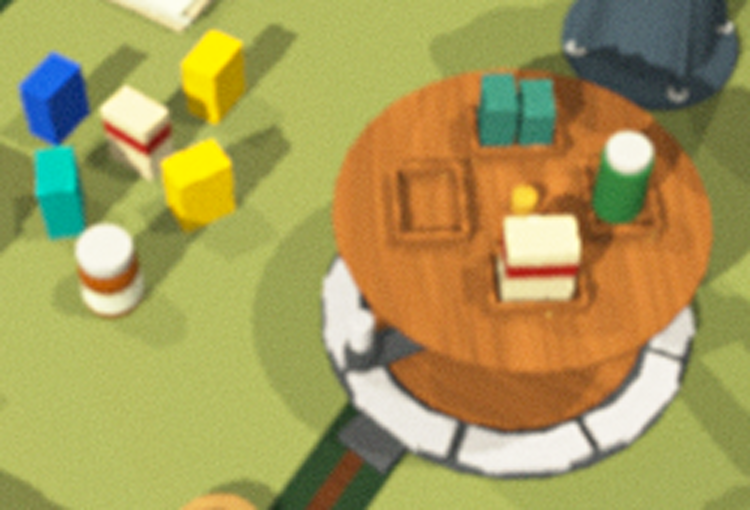

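```bash
cat >> h.py <<'E'
from scipy.spatial.transform import Rotation as Ro
S=np.array([.430,.045]); TAB=np.radians(-10.9)
def pose(P,az,lean,yflip=1):
    """tool leaning outward along azimuth az (rad), y tangential"""
    r=np.array([np.cos(az),np.sin(az),0]); th=np.array([-r[1],r[0],0])*yflip
    z=-np.sin(lean)*r-np.cos(lean)*np.array([0,0,1]); return np.array(P,float),np.c_[np.cross(th,z),th,z]
def rows(p,R,P,Rt,n,g):
    """n equal-ish rows from (p,R) to (P,Rt); prints them"""
    w=Ro.from_matrix(R.T@Rt).as_rotvec()
    out=[]
    for i in range(n):
        d=R.T@((P-p)/(n-i)); d=np.round(d,4); ww=np.round(w/n,4)
        out.append([g,*d.tolist(),*ww.tolist()]); p=p+R@d; R=R@Ro.from_rotvec(ww).as_matrix()
    print(str(out).replace(' ',''), '|step',np.linalg.norm((out[0][1:4])).round(4),np.degrees(np.linalg.norm(w)/n).round(1))
    return p,R
E
cat > m2.py <<'E'
from h import *
for u in((460,440),(590,435),(345,365),(670,350)):
    q=ray('scene',[(u[0]/3+190,u[1]/3+100)],.022)[0]; d=q[:2]-S; print('notch',np.degrees(np.arctan2(d[1],d[0]))-np.degrees(TAB),np.hypot(*d))
K=np.r_[S+.165*np.array([np.cos(TAB-np.pi/8),np.sin(TAB-np.pi/8)]),.08]; print(K,(proj('scene',[K,K-[0,0,.02]])-[190,100])*3)
o=robot.get_obs(); p,R=np.array(o['eef_pos']),np.array(o['tcp_rot'])
a=TAB-np.pi/8
p,R=rows(p,R,np.array([.268,.564,.50]),R,5,.0854)
P,Rt=pose([.66,-.10,.42],a,np.radians(15))
p,R=rows(p,R,P,Rt,14,.0854)
P,Rt=pose(K,a,np.radians(45)); P=P-Rt[:,2]*.12
p,R=rows(p,R,P,Rt,6,.0854); print(p)
E
python3 m2.py
```

```text
notch 24.2759411465668 0.1691240754900035
notch 67.58979893618812 0.1700165966047037
notch -22.03143673249849 0.1812876466965631
notch 113.0061386827798 0.16937876910613114
[ 0.5677499  -0.04582932  0.08      ] [[359.83152403 325.7256822 ]
 [359.70289895 337.12154126]]
[[0.0854,0.0,-0.0001,-0.0503,0.0,0.0,0.0],[0.0854,0.0,-0.0001,-0.0503,0.0,0.0,0.0],[0.0854,0.0,-0.0001,-0.0504,0.0,0.0,0.0],[0.0854,0.0,-0.0001,-0.0503,0.0,0.0,0.0],[0.0854,0.0001,-0.0001,-0.0504,0.0,0.0,0.0]] |step 0.0503 0.0
[[0.0854,-0.0457,-0.0308,0.0057,-0.0013,0.0187,0.0099],[0.0854,-0.0461,-0.0304,0.0048,-0.0013,0.0187,0.0099],[0.0854,-0.0464,-0.0299,0.0039,-0.0013,0.0187,0.0099],[0.0854,-0.0468,-0.0295,0.003,-0.0013,0.0187,0.0099],[0.0854,-0.0471,-0.029,0.0021,-0.0013,0.0187,0.0099],[0.0854,-0.0474,-0.0285,0.0012,-0.0013,0.0187,0.0099],[0.0854,-0.0477,-0.0281,0.0002,-0.0013,0.0187,0.0099],[0.0854,-0.048,-0.0276,-0.0007,-0.0013,0.0187,0.0099],[0.0854,-0.0483,-0.0271,-0.0016,-0.0013,0.0187,0.0099],[0.0854,-0.0485,-0.0266,-0.0026,-0.0013,0.0187,0.0099],[0.0854,-0.0487,-0.0261,-0.0035,-0.0013,0.0187,0.0099],[0.0854,-0.0489,-0.0256,-0.0044,-0.0013,0.0187,0.0099],[0.0854,-0.049,-0.0252,-0.0054,-0.0013,0.0187,0.0099],[0.0854,-0.0492,-0.0247,-0.0064,-0.0013,0.0187,0.0099]] |step 0.0554 1.2
[[0.0854,-0.0075,-0.0009,0.042,0.0,0.0872,-0.0001],[0.0854,-0.0111,-0.0009,0.0412,0.0,0.0872,-0.0001],[0.0854,-0.0147,-0.0009,0.0401,0.0,0.0872,-0.0001],[0.0854,-0.0181,-0.0009,0.0387,0.0,0.0872,-0.0001],[0.0854,-0.0214,-0.001,0.0369,0.0,0.0872,-0.0001],[0.0854,-0.0245,-0.0009,0.035,0.0,0.0872,-0.0001]] |step 0.0427 5.0
[ 0.63858945 -0.09253297  0.16481596]
```

Emit:
arm_command:
  steps:
    - [0.0854,0,0,-0.05,0,0,0]
    - [0.0854,0,0,-0.05,0,0,0]
    - [0.0854,0,0,-0.05,0,0,0]
    - [0.0854,0,0,-0.05,0,0,0]
    - [0.0854,0,0,-0.05,0,0,0]
    - [0.0854,-0.046,-0.03,0.005,0,0.0187,0.01]
    - [0.0854,-0.046,-0.03,0.005,0,0.0187,0.01]
    - [0.0854,-0.046,-0.03,0.004,0,0.0187,0.01]

```text
time_s: 2.0
eef_pos: [0.3531, 0.4218, 0.4817]
tcp_rot: [[-0.889, 0.456, -0.05], [0.455, 0.89, 0.025], [0.056, -0.0, -0.998]]
contact_force: [0.3, 0.5, -0.5]
width: 0.0852
```

Emit:
arm_command:
  steps:
    - [0.0854,-0.047,-0.03,0.003,0,0.0187,0.01]
    - [0.0854,-0.047,-0.029,0.002,0,0.0187,0.01]
    - [0.0854,-0.047,-0.029,0.001,0,0.0187,0.01]
    - [0.0854,-0.048,-0.028,0,0,0.0187,0.01]
    - [0.0854,-0.048,-0.028,0,0,0.0187,0.01]
    - [0.0854,-0.048,-0.027,-0.002,0,0.0187,0.01]
    - [0.0854,-0.048,-0.027,-0.003,0,0.0187,0.01]
    - [0.0854,-0.048,-0.026,-0.004,0,0.0187,0.01]

```text
time_s: 3.0
eef_pos: [0.5752, 0.0411, 0.4393]
tcp_rot: [[-0.832, 0.526, -0.179], [0.517, 0.851, 0.098], [0.204, -0.011, -0.979]]
contact_force: [0.5, 0.1, 0.1]
width: 0.0855
```

```bash
cat > m3.py <<'E'
from h import *
TAB=np.radians(-10.4);a=TAB-np.pi/8
o=robot.get_obs(); p,R=np.array(o['eef_pos']),np.array(o['tcp_rot']);print(o['time_s'],p,R.round(2).tolist(),np.round(o['joints']))
K=np.r_[S+.165*np.array([np.cos(a),np.sin(a)]),.08]
P,Rt=pose(K,a,np.radians(45)); P=P-Rt[:,2]*.13
p,R=rows(p,R,P,Rt,7,.0854); print(p)
E
python3 m3.py
```

```text
3.0 [0.57524919 0.04109901 0.43925714] [[-0.83, 0.53, -0.18], [0.52, 0.85, 0.1], [0.2, -0.01, -0.98]] [ -9.  22.  67.   4. 102. -67.]
[[0.0854,-0.0262,-0.0108,0.0337,-0.0028,0.0828,0.0019],[0.0854,-0.0289,-0.0108,0.0314,-0.0028,0.0828,0.0019],[0.0854,-0.0314,-0.0108,0.0288,-0.0028,0.0828,0.0019],[0.0854,-0.0337,-0.0109,0.0261,-0.0028,0.0828,0.0019],[0.0854,-0.0358,-0.0109,0.0232,-0.0028,0.0828,0.0019],[0.0854,-0.0376,-0.0108,0.0201,-0.0028,0.0828,0.0019],[0.0854,-0.0391,-0.0108,0.0169,-0.0028,0.0828,0.0019]] |step 0.044 4.8
[ 0.64577553 -0.09457109  0.17193903]
```

Emit:
arm_command:
  steps:
    - [0.0854,-0.035,-0.011,0.02,-0.003,0.083,0.002]
    - [0.0854,-0.033,-0.011,0.028,-0.003,0.083,0.002]
    - [0.0854,-0.033,-0.011,0.029,-0.003,0.083,0.002]
    - [0.0854,-0.034,-0.011,0.026,-0.003,0.083,0.002]
    - [0.0854,-0.035,-0.011,0.024,-0.003,0.083,0.002]
    - [0.0854,-0.035,-0.011,0.023,-0.003,0.083,0.002]
    - [0.0854,-0.035,-0.011,0.02,-0.003,0.083,0.002]
    - [0.0854,0,0,0,0,0,0]

```text
time_s: 4.0
eef_pos: [0.6492, -0.0989, 0.1759]
tcp_rot: [[-0.583, 0.546, -0.601], [0.383, 0.838, 0.39], [0.716, -0.003, -0.698]]
contact_force: [0.7, 1.1, -0.4]
width: 0.0854
```

```bash
cat > m4.py <<'E'
from h import *
TAB=np.radians(-10.4);a=TAB-np.pi/8
o,im=shot('wrist','w1.png'); p,R=np.array(o['eef_pos']),np.array(o['tcp_rot']);print(o['time_s'],p,R.round(2).tolist(),np.round(o['joints']))
K=np.r_[S+.165*np.array([np.cos(a),np.sin(a)]),.08]
print('expect knob',K,proj('wrist',[K,K+[0,0,.018],K-[0,0,.02]],o))
for r in nets.regions_of('wrist','knob')[:3]: print(r['conf'],r['rect'])
print('mount',calibration('wrist')['mount'])
E
python3 m4.py
```

```text
4.0 [ 0.64921311 -0.09888891  0.17592789] [[-0.58, 0.55, -0.6], [0.38, 0.84, 0.39], [0.72, -0.0, -0.7]] [-22.  57.  50.   9. 118. -78.]
expect knob [ 0.56853728 -0.04462378  0.08      ] [[322.0953269  183.78606377]
 [322.16560182 172.66629156]
 [322.02611015 194.72037957]]
0.73 [304.9, 160.9, 334.2, 205.8]
mount [[-1.98679968e-05 -9.52316777e-01 -3.05111056e-01  7.83672551e-02]
 [ 9.99999984e-01  3.44682792e-05 -1.72700123e-04 -1.78622753e-04]
 [ 1.74981878e-04 -3.05111055e-01  9.52316761e-01 -1.25662490e-01]
 [ 0.00000000e+00  0.00000000e+00  0.00000000e+00  1.00000000e+00]]
```

View pics/w1.png

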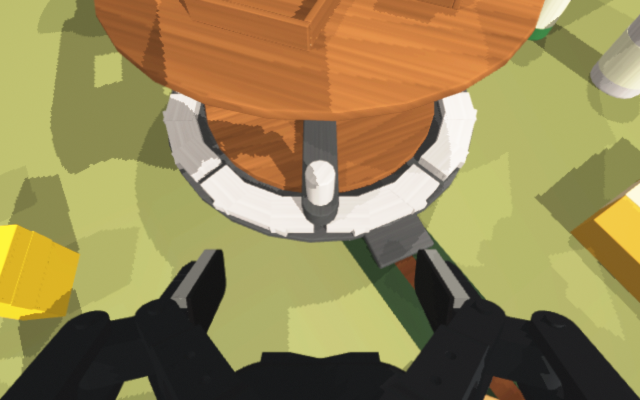

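```bash
cat > m5.py <<'E'
from h import *
TAB=np.radians(-10.4);a=TAB-np.pi/8
o=robot.get_obs(); p,R=np.array(o['eef_pos']),np.array(o['tcp_rot'])
q=ray('wrist',[[320.5,168],[320.5,183]],.098,o)[0]; q2=ray('wrist',[[320.5,183]],.08,o)[0];print('knob',q,q2)
t=ray('wrist',[[398,243]],.01,o)[0];d=t[:2]-S;print('tab',t,np.degrees(np.arctan2(d[1],d[0])))
n=ray('wrist',[[215,173],[430,172]],.022,o)
for x in n: d=x[:2]-S; print('notch',np.degrees(np.arctan2(d[1],d[0])),np.hypot(*d))
K=np.r_[S+.165*np.array([np.cos(a),np.sin(a)]),.08]
P,Rt=pose(K,a,np.radians(45)); P=P-Rt[:,2]*.004
print(P); rows(p,R,P,Rt,6,.0854)
E
python3 m5.py
```

```text
knob [ 0.56356015 -0.04023564  0.098     ] [ 0.56705969 -0.04245751  0.08      ]
tab [0.63520346 0.0063636  0.01      ] -10.663008196666915
notch -76.28254220946953 0.16357474538779745
notch 12.497795757873812 0.16767511924317752
[ 0.57091208 -0.04616011  0.08282843]
[[0.0854,-0.0007,-0.0001,0.0232,0.0002,-0.0003,-0.0],[0.0854,-0.0007,-0.0001,0.0232,0.0002,-0.0003,-0.0],[0.0854,-0.0007,-0.0001,0.0232,0.0002,-0.0003,-0.0],[0.0854,-0.0007,-0.0001,0.0232,0.0002,-0.0003,-0.0],[0.0854,-0.0007,-0.0001,0.0231,0.0002,-0.0003,-0.0],[0.0854,-0.0008,-0.0001,0.0232,0.0002,-0.0003,-0.0]] |step 0.0232 0.0
```

Emit:
arm_command:
  steps:
    - [0.06,-0.001,0.001,0.03,0,0,0]
    - [0.06,-0.001,0,0.03,0,0,0]
    - [0.06,-0.001,0,0.03,0,0,0]
    - [0.06,-0.001,0,0.025,0,0,0]
    - [0.06,0,0,0.015,0,0,0]
    - [0.06,0,0,0.009,0,0,0]
    - [0.06,0,0,0,0,0,0]

```text
time_s: 4.97
eef_pos: [0.5722, -0.0449, 0.084]
tcp_rot: [[-0.594, 0.543, -0.593], [0.384, 0.839, 0.384], [0.706, 0.001, -0.708]]
contact_force: [0.1, 0.1, 0.5]
width: 0.0596
```

Run:
```python
from h import *
o,im=shot('wrist','w2.png'); print(o['eef_pos'],o['contact_force'],o['joints'])
```

```text
[ 0.5722119  -0.04485092  0.0840459 ] [0.12256266 0.11865628 0.49292616] [-20.13639746  56.36615487  68.57260871   9.14325032  99.16364863
 -79.44134069]
```

View pics/w2.png

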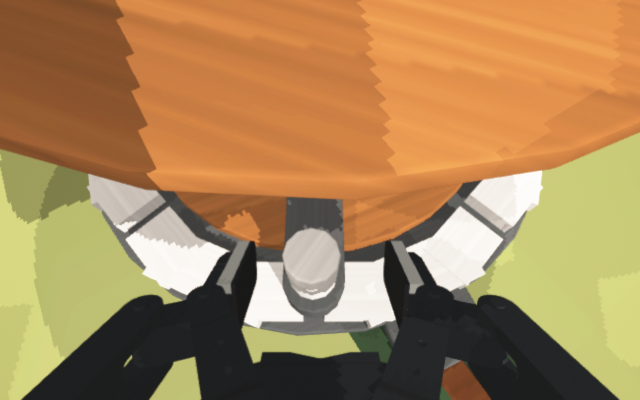

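Emit:
arm_command:
  steps:
    - [0.015,0,-0.0012,0,0,0,0]
    - [0.015,0,0,0,0,0,0]
    - [0.015,0,0,0,0,0,0]
    - [0.015,0,0,0,0,0,0]
    - [0.015,0,0,0,0,0,0]

```text
time_s: 5.65
eef_pos: [0.5715, -0.0468, 0.0834]
tcp_rot: [[-0.594, 0.544, -0.593], [0.385, 0.839, 0.384], [0.707, -0.0, -0.708]]
contact_force: [2.2, -4.0, 3.9]
width: 0.0223
```

Run:
```python
from h import *
o=robot.get_obs(); p,R=np.array(o['eef_pos']),np.array(o['tcp_rot'])
print(p,R.T@[0,0,1],o['width'],o['contact_force'], R.T@np.array(o['contact_force']))
N=10; th=np.radians(45)/N
d=p[:2]-S; ang=np.degrees(np.arctan2(d[1],d[0])); print('az',ang,np.hypot(*d))
q=Ro.from_rotvec([0,0,th]).as_matrix()@np.r_[d,0]-np.r_[d,0]
print('arc row shift',(R.T@q).round(5),'rot',(R.T@[0,0,th]).round(5))
```

```text
[ 0.57151703 -0.04680541  0.08337243] [ 7.06641091e-01 -2.24772666e-04 -7.07572129e-01] 0.02230494644758119 [ 2.16085975 -3.98868248  3.85081521] [-0.09713624 -2.17302236 -5.53861164]
az -32.97241800599454 0.16868699465297704
arc row shift [0.00037 0.01324 0.00036] rot [ 5.550e-02 -2.000e-05 -5.557e-02]
```

Emit:
arm_command:
  steps:
    - [0.015,0.0025,0,-0.0025,0,0,0]
    - [0.015,0.0025,0,-0.0025,0,0,0]
    - [0.015,0.0025,0,-0.0025,0,0,0]
    - [0.015,0.0018,0,-0.0018,0,0,0]
    - [0.015,0,0,0,0,0,0]

```text
time_s: 6.28
eef_pos: [0.5718, -0.0462, 0.0957]
tcp_rot: [[-0.595, 0.544, -0.592], [0.385, 0.839, 0.384], [0.706, 0.001, -0.708]]
contact_force: [3.5, -4.3, -11.2]
width: 0.0225
```

Run:
```python
from h import *
o,im=shot('wrist','w3.png'); print(o['eef_pos'],o['contact_force'],o['torque'],o['width'])
_,a=shot('scene','s3.png'); cv2.imwrite('pics/c3.png',np.hstack([cv2.resize(im[150:400],(640,400))[:,:,::-1][:,100:500],cv2.resize(a[100:270,240:410],(400,400))[:,:,::-1]]))
```

```text
[ 0.57180204 -0.0462266   0.09572836] [  3.53247294  -4.28295424 -11.1884324 ] [-1.36728099 -1.63725259  0.33070043] 0.022535521092498383
```

View pics/c3.png

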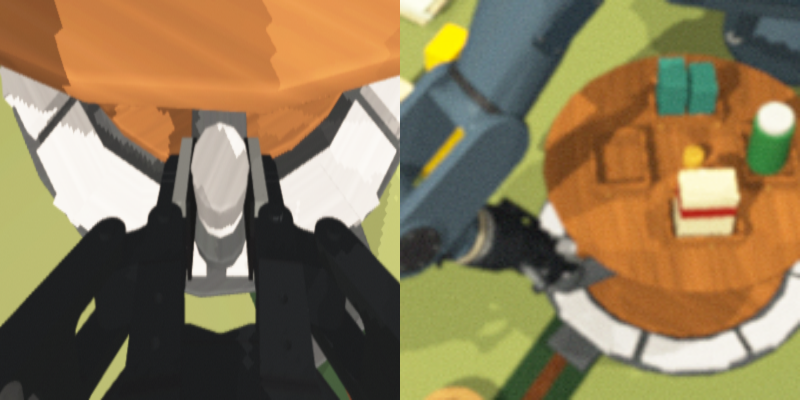

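Emit:
arm_command:
  steps:
    - [0.015,0.0004,0.0132,0.0004,0.0555,0,-0.0556]
    - [0.015,0.0004,0.0132,0.0004,0.0555,0,-0.0556]
    - [0.015,0.0004,0.0132,0.0004,0.0555,0,-0.0556]
    - [0.015,0.0004,0.0132,0.0004,0.0555,0,-0.0556]
    - [0.015,0,0,0,0,0,0]

```text
time_s: 7.0
eef_pos: [0.5932, 0.0051, 0.0957]
tcp_rot: [[-0.686, 0.251, -0.683], [0.177, 0.968, 0.179], [0.706, 0.002, -0.708]]
contact_force: [4.7, -2.8, -10.5]
width: 0.0223
```

Emit:
arm_command:
  steps:
    - [0.015,0.0004,0.0132,0.0004,0.0555,0,-0.0556]
    - [0.015,0.0004,0.0132,0.0004,0.0555,0,-0.0556]
    - [0.015,0.0004,0.0132,0.0004,0.0555,0,-0.0556]
    - [0.015,0.0004,0.0132,0.0004,0.0555,0,-0.0556]
    - [0.015,0.0004,0.0132,0.0004,0.0555,0,-0.0556]
    - [0.015,0,0,0,0,0,0]

```text
time_s: 7.75
eef_pos: [0.5955, 0.071, 0.0959]
tcp_rot: [[-0.699, -0.137, -0.702], [-0.099, 0.991, -0.095], [0.708, 0.003, -0.706]]
contact_force: [3.3, -1.5, -10.6]
width: 0.0222
```

Run:
```python
from h import *
o,im=shot('wrist','w4.png'); p,R=np.array(o['eef_pos']),np.array(o['tcp_rot']);d=p[:2]-S
print(p,np.degrees(np.arctan2(d[1],d[0])),np.hypot(*d),np.degrees(np.arctan2(-R[0,1],R[1,1])),o['contact_force'],np.round(o['joints']))
_,b=shot('top','t4.png')
cv2.imwrite('pics/c4.png',np.hstack([im[:,:,::-1][:,100:500],cv2.resize(b[140:320,210:390],(400,400))[:,:,::-1]]))
```

```text
[0.59554032 0.07099612 0.0959025 ] 8.924726984259626 0.16756907429475018 7.863463738469955 [  3.338331    -1.48761066 -10.62810947] [ -1.  58.  60.  -6. 106. -98.]
```

View pics/c4.png

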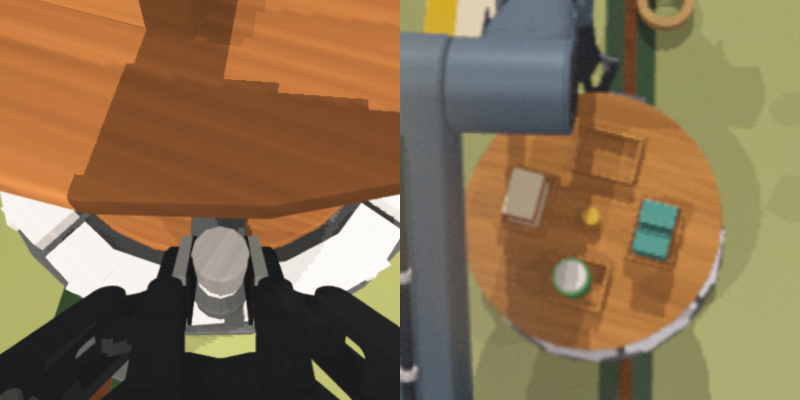

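Emit:
arm_command:
  steps:
    - [0.015,0.0003,0.0097,0.0003,0.041,0,-0.041]
    - [0.015,0,0,0,0,0,0]
    - [0.015,-0.003,0,0.003,0,0,0]
    - [0.015,-0.003,0,0.003,0,0,0]
    - [0.015,0,0,0,0,0,0]

```text
time_s: 8.48
eef_pos: [0.5944, 0.0772, 0.0876]
tcp_rot: [[-0.694, -0.188, -0.695], [-0.134, 0.982, -0.131], [0.708, 0.002, -0.706]]
contact_force: [1.5, 2.3, -9.5]
width: 0.0221
```

Emit:
arm_command:
  steps:
    - [0.015,-0.0015,0.001,0.0015,0,0,0]
    - [0.015,-0.0015,0.001,0.0015,0,0,0]
    - [0.015,0,0,0,0,0,0]
    - [0.06,0,0,0,0,0,0]
    - [0.06,0,0,0,0,0,0]
    - [0.06,0,0,0,0,0,0]
    - [0.06,0,0,0,0,0,0]

```text
time_s: 9.35
eef_pos: [0.5942, 0.0794, 0.0841]
tcp_rot: [[-0.694, -0.189, -0.695], [-0.134, 0.982, -0.133], [0.707, 0.001, -0.707]]
contact_force: [-0.7, -0.3, -0.4]
width: 0.0599
```

Run:
```python
from h import *
o,im=shot('wrist','w5.png'); p,R=np.array(o['eef_pos']),np.array(o['tcp_rot']);print(p,o['contact_force'],o['width'])
for az in(11,12.1,13):
  a=np.radians(az);K=np.r_[S+.165*np.array([np.cos(a),np.sin(a)]),.08]; print(az,proj('wrist',[K+[0,0,.018],K+[0,0,.018+.012]],o).round(1).tolist())
cv2.imwrite('pics/c5.png',im[:,:,::-1])
```

```text
[0.59415883 0.07937482 0.08414504] [-0.71531454 -0.34230785 -0.4045699 ] 0.05993123539575372
11 [[313.8, 257.8], [313.3, 249.0]]
12.1 [[321.7, 257.8], [321.9, 248.9]]
13 [[328.1, 257.6], [328.9, 248.7]]
```

View pics/c5.png

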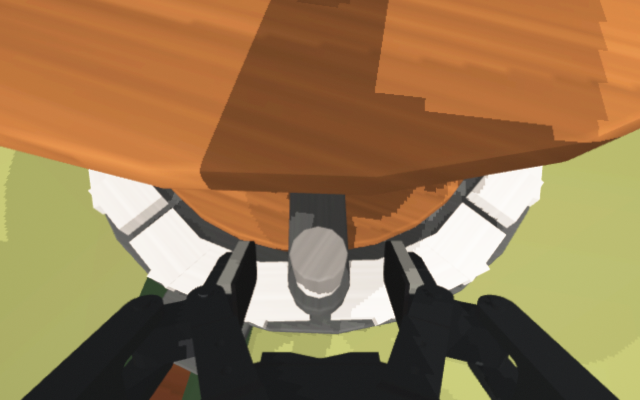

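```bash
cat > m6.py <<'E'
from h import *
o=robot.get_obs(); p,R=np.array(o['eef_pos']),np.array(o['tcp_rot'])
p=p-R[:,2]*.14
def ori(az): y=np.array([np.cos(az),np.sin(az),0]);z=np.array([0,0,-1.]);return np.c_[np.cross(y,z),y,z]
P,Rt=np.array([.46,-.394,.30]),ori(np.radians(0))
p1,_=p+np.array([0,-.05,.10]),0
Rm=Ro.from_matrix(R)*Ro.from_rotvec(Ro.from_matrix(R.T@Rt).as_rotvec()*.3); Rm=Rm.as_matrix()
p,R=rows(p,R,p1,Rm,4,.0854); p,R=rows(p,R,P,Rt,10,.0854); print(p,R.round(2))
E
python3 m6.py
```

```text
[[0.0854,0.0194,-0.0122,-0.016,-0.0515,-0.0427,0.1245],[0.0854,0.017,-0.0137,-0.0175,-0.0515,-0.0427,0.1245],[0.0854,0.0145,-0.0147,-0.0189,-0.0515,-0.0427,0.1245],[0.0854,0.0118,-0.0153,-0.0201,-0.0515,-0.0427,0.1245]] |step 0.0279 8.1
[[0.0854,0.0033,-0.049,0.0091,-0.0481,-0.0398,0.1162],[0.0854,-0.0021,-0.0494,0.0067,-0.0481,-0.0398,0.1162],[0.0854,-0.0076,-0.0491,0.0045,-0.0481,-0.0398,0.1162],[0.0854,-0.0131,-0.0481,0.0026,-0.0481,-0.0398,0.1162],[0.0854,-0.0185,-0.0463,0.0009,-0.0481,-0.0398,0.1162],[0.0854,-0.0238,-0.0439,-0.0004,-0.0481,-0.0398,0.1162],[0.0854,-0.0287,-0.0408,-0.0014,-0.0481,-0.0398,0.1162],[0.0854,-0.0334,-0.0371,-0.002,-0.0481,-0.0398,0.1162],[0.0854,-0.0375,-0.0328,-0.0023,-0.0481,-0.0398,0.1162],[0.0854,-0.0411,-0.0282,-0.0021,-0.0481,-0.0398,0.1162]] |step 0.0499 7.6
[ 0.45999726 -0.39399709  0.29996359] [[ 0.  1.  0.]
 [ 1. -0.  0.]
 [ 0.  0. -1.]]
```

Emit:
arm_command:
  steps:
    - [0.06,0,0,-0.02,0,0,0]
    - [0.06,0,0,-0.04,0,0,0]
    - [0.07,0,0,-0.04,0,0,0]
    - [0.0854,0,0,-0.04,0,0,0]
    - [0.0854,0.0194,-0.0122,-0.016,-0.0515,-0.0427,0.1245]
    - [0.0854,0.017,-0.0137,-0.0175,-0.0515,-0.0427,0.1245]
    - [0.0854,0.0145,-0.0147,-0.0189,-0.0515,-0.0427,0.1245]
    - [0.0854,0.0118,-0.0153,-0.02,-0.0515,-0.0427,0.1245]

```text
time_s: 10.4
eef_pos: [0.6912, 0.0472, 0.2832]
tcp_rot: [[-0.769, 0.322, -0.552], [0.353, 0.934, 0.053], [0.532, -0.154, -0.832]]
contact_force: [-0.3, -0.3, 0.8]
width: 0.0854
```

Emit:
arm_command:
  steps:
    - [0.0854,0.003,-0.049,0.009,-0.048,-0.04,0.116]
    - [0.0854,-0.002,-0.049,0.007,-0.048,-0.04,0.116]
    - [0.0854,-0.0076,-0.049,0.0045,-0.048,-0.04,0.116]
    - [0.0854,-0.013,-0.048,0.0026,-0.048,-0.04,0.116]
    - [0.0854,-0.0185,-0.046,0.001,-0.048,-0.04,0.116]
    - [0.0854,-0.024,-0.044,0,-0.048,-0.04,0.116]
    - [0.0854,-0.029,-0.041,-0.001,-0.048,-0.04,0.116]
    - [0.0854,-0.033,-0.037,-0.002,-0.048,-0.04,0.116]

```text
time_s: 11.4
eef_pos: [0.5055, -0.3065, 0.2952]
tcp_rot: [[-0.224, 0.969, -0.102], [0.971, 0.231, 0.066], [0.088, -0.084, -0.993]]
contact_force: [0.1, -0.3, 0.0]
width: 0.0857
```

```bash
cat > m7.py <<'E'
from h import *
o=robot.get_obs(); p,R=np.array(o['eef_pos']),np.array(o['tcp_rot']);print(o['time_s'],p,R.round(2).tolist())
y=np.array([1.,0,0]);z=np.array([0,0,-1.]);Rt=np.c_[np.cross(y,z),y,z]
rows(p,R,np.array([.46,-.40,.29]),Rt,4,.0854)
E
python3 m7.py
```

```text
11.4 [ 0.50553084 -0.30653747  0.29522974] [[-0.22, 0.97, -0.1], [0.97, 0.23, 0.07], [0.09, -0.08, -0.99]]
[[0.0854,-0.0202,-0.0163,0.0009,-0.0235,-0.0194,0.0575],[0.0854,-0.0212,-0.0152,0.001,-0.0235,-0.0194,0.0575],[0.0854,-0.0219,-0.0139,0.001,-0.0235,-0.0194,0.0575],[0.0854,-0.0227,-0.0127,0.0011,-0.0235,-0.0194,0.0575]] |step 0.026 3.7
```

Emit:
arm_command:
  steps:
    - [0.0854,-0.02,-0.016,0.001,-0.0235,-0.0194,0.0575]
    - [0.0854,-0.021,-0.015,0.001,-0.0235,-0.0194,0.0575]
    - [0.0854,-0.022,-0.014,0.001,-0.0235,-0.0194,0.0575]
    - [0.0854,-0.023,-0.013,0.001,-0.0235,-0.0194,0.0575]
    - [0.0854,0,0,0,0,0,0]

```text
time_s: 12.02
eef_pos: [0.4603, -0.3997, 0.2897]
tcp_rot: [[-0.002, 1.0, -0.002], [1.0, 0.002, 0.002], [0.002, -0.002, -1.0]]
contact_force: [-0.3, 0.3, 0.1]
width: 0.0857
```

```bash
cat > m8.py <<'E'
from h import *
o,im=shot('wrist','w8.png'); p,R=np.array(o['eef_pos']),np.array(o['tcp_rot']);print(o['time_s'],p,R.round(3).tolist())
print('expect',proj('wrist',[[.46,-.394,.08],[.46,-.394,0]],o))
for r in nets.regions_of('wrist','carton'):
  m=r['pixels']; px=im[m].mean(0); ys,xs=np.nonzero(m); print(round(r['conf'],2),np.round(r['rect']),px.round())
hsv=cv2.cvtColor(im,cv2.COLOR_RGB2HSV); cr=((hsv[...,1]<75)&(hsv[...,2]>150)).astype(np.uint8)
cr=cv2.morphologyEx(cr,cv2.MORPH_OPEN,np.ones((5,5)))
for c in cv2.findContours(cr,0,2)[0]:
  if cv2.contourArea(c)>800:
    rr=cv2.minAreaRect(c); w=ray('wrist',cv2.boxPoints(rr),.08,o); e=np.diff(np.r_[w,w[:1]],axis=0)[:,:2]
    print('cream',cv2.contourArea(c),rr,'centre',w.mean(0).round(4),'sides',np.hypot(*e.T).round(3),'az',np.degrees(np.arctan2(e[:,1],e[:,0])).round(1))
E
python3 m8.py
```

```text
12.025 [ 0.46032043 -0.39973903  0.28968369] [[-0.002, 1.0, -0.002], [1.0, 0.002, 0.002], [0.002, -0.002, -1.0]]
expect [[319.92581588 157.16380775]
 [319.95270292 143.93266717]]
0.95 [177. 115. 255. 163.] [226. 201.  43.]
0.87 [311.  29. 383.  94.] [230. 195.  42.]
0.87 [379. 138. 454. 206.] [ 29. 141. 126.]
0.77 [300. 122. 340. 192.] [213. 193. 148.]
0.6 [299. 216. 354. 275.] [ 26.  60. 130.]
cream 16081.0 ((105.61029052734375, 253.88839721679688), (133.91583251953125, 167.35916137695312), 74.14806365966797) centre [ 0.2088 -0.5147  0.08  ] sides [0.198 0.16  0.229 0.178] az [  15.4  -82.2 -161.7   88.4]
cream 2566.5 ((489.5, 74.5), (59.0, 55.0), 90.0) centre [ 0.6247 -0.3124  0.08  ] sides [0.053 0.055 0.055 0.055] az [   0.7  -80.1 -179.6   97.2]
```

View pics/w8.png

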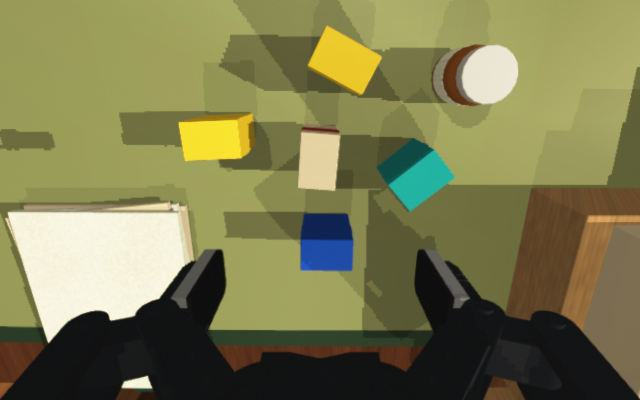

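```bash
cat > m9.py <<'E'
from h import *
o=robot.get_obs(); p,R=np.array(o['eef_pos']),np.array(o['tcp_rot'])
w=ray('wrist',[[301.5,132],[340,134],[336,191],[299,188]],.08,o); e=np.diff(np.r_[w,w[:1]],axis=0)[:,:2]
print(w.mean(0),np.hypot(*e.T),np.degrees(np.arctan2(e[:,1],e[:,0])))
az=np.radians(np.mean([np.degrees(np.arctan2(e[0,1],e[0,0])),np.degrees(np.arctan2(-e[2,1],-e[2,0])),np.degrees(np.arctan2(e[1,1],e[1,0]))+90,np.degrees(np.arctan2(e[3,1],e[3,0]))-90])); print(np.degrees(az))
y=np.array([np.cos(az),np.sin(az),0]);z=np.array([0,0,-1.]);Rt=np.c_[np.cross(y,z),y,z]
c=w.mean(0)
p,R=rows(p,R,np.array([c[0],c[1],.14]),Rt,4,.0854); rows(p,R,np.array([c[0],c[1],.056]),Rt,3,.0854)
E
python3 m9.py
```

```text
[ 0.46035641 -0.39748014  0.08      ] [0.03916251 0.0609799  0.03974061 0.05966719] [ -2.71954543 -92.74361682 175.38342765  86.72163127]
-3.3395258315997145
[[0.0854,0.0001,-0.0002,0.0374,-0.0004,-0.0006,0.0156],[0.0854,0.0001,-0.0002,0.0374,-0.0004,-0.0006,0.0156],[0.0854,0.0002,-0.0003,0.0374,-0.0004,-0.0006,0.0156],[0.0854,0.0001,-0.0003,0.0375,-0.0004,-0.0006,0.0156]] |step 0.0374 0.9
[[0.0854,0.0,0.0,0.028,-0.0001,-0.0,-0.0],[0.0854,0.0,0.0,0.028,-0.0001,-0.0,-0.0],[0.0854,0.0,0.0001,0.028,-0.0001,-0.0,-0.0]] |step 0.028 0.0
```

Emit:
arm_command:
  steps:
    - [0.058,0.0001,-0.0002,0.037,0,0,0.0156]
    - [0.058,0.0001,-0.0002,0.037,0,0,0.0156]
    - [0.058,0.0002,-0.0003,0.037,0,0,0.0156]
    - [0.058,0.0002,-0.0003,0.037,0,0,0.0156]
    - [0.058,0,0,0.028,0,0,0]
    - [0.058,0,0,0.028,0,0,0]
    - [0.058,0,0,0.028,0,0,0]
    - [0.058,0,0,0,0,0,0]

```text
time_s: 13.12
eef_pos: [0.4599, -0.3955, 0.0557]
tcp_rot: [[0.057, 0.998, -0.005], [0.998, -0.057, 0.006], [0.005, -0.005, -1.0]]
contact_force: [-0.3, 0.8, 0.4]
width: 0.0577
```

Emit:
arm_command:
  steps:
    - [0.03,0,0,0,0,0,0]
    - [0.03,0,0,0,0,0,0]
    - [0.03,0,0,0,0,0,0]
    - [0.03,0,0,0,0,0,0]

```text
time_s: 13.62
eef_pos: [0.4607, -0.3983, 0.0586]
tcp_rot: [[0.059, 0.998, -0.0], [0.998, -0.059, -0.0], [-0.0, -0.0, -1.0]]
contact_force: [0.3, 1.1, 3.6]
width: 0.0393
```

Emit:
arm_command:
  steps:
    - [0.03,0,0,-0.02,0,0,0]
    - [0.03,0,0,-0.05,0,0,0]
    - [0.03,0,0,-0.06,0,0,0]
    - [0.03,0,0,-0.06,0,0,0]
    - [0.03,0,0,-0.06,0,0,0]
    - [0.03,0,0,-0.05,0,0,0]
    - [0.03,0,0,0,0,0,0]

```text
time_s: 14.5
eef_pos: [0.462, -0.3999, 0.3633]
tcp_rot: [[0.058, 0.998, 0.006], [0.998, -0.058, -0.008], [-0.008, 0.006, -1.0]]
contact_force: [-0.7, -0.1, -1.8]
width: 0.0394
```

```bash
cat > m10.py <<'E'
from h import *
o=robot.get_obs(); p,R=np.array(o['eef_pos']),np.array(o['tcp_rot']);print(o['time_s'],p,R.round(3).tolist(),o['width'],o['contact_force'])
_,b=shot('top','t10.png');_,s=shot('scene','s10.png')
cv2.imwrite('pics/c10.png',np.hstack([cv2.resize(b[180:300,240:360],(400,400),interpolation=2)[:,:,::-1],cv2.resize(s[110:240,295:425],(400,400),interpolation=2)[:,:,::-1]]))
az=np.radians(-10.7);P=np.r_[S+.088*np.array([np.cos(az),np.sin(az)]),.43]
y=np.array([np.cos(az),np.sin(az),0]);z=np.array([0,0,-1.]);Rt=np.c_[np.cross(y,z),y,z]
u=np.array([np.cos(az),np.sin(az),0]);v=np.array([-u[1],u[0],0])
c=np.array([P*[1,1,0]+[0,0,.198]+a*u*.0305+bb*v*.0405 for a,bb in((1,1),(1,-1),(-1,-1),(-1,1))])
print(((proj('top',c)-[240,180])*400/120).round().tolist(),((proj('scene',c)-[295,110])*400/130+[400,0]).round().tolist())
print(P);rows(p,R,P,Rt,9,.03)
E
python3 m10.py
```

```text
14.5 [ 0.46201652 -0.39993686  0.36330304] [[0.058, 0.998, 0.006], [0.998, -0.058, -0.008], [-0.008, 0.006, -1.0]] 0.039389693781462794 [-0.74320117 -0.10926022 -1.7864616 ]
[[169.0, 52.0], [257.0, 69.0], [243.0, 134.0], [155.0, 117.0]] [[564.0, 273.0], [493.0, 220.0], [539.0, 180.0], [609.0, 230.0]]
[0.51646993 0.02866134 0.43      ]
[[0.03,0.0478,0.0033,-0.0078,0.0007,0.0008,0.0143],[0.03,0.0479,0.0026,-0.0077,0.0007,0.0008,0.0143],[0.03,0.0479,0.0019,-0.0077,0.0007,0.0008,0.0143],[0.03,0.048,0.0012,-0.0076,0.0007,0.0008,0.0143],[0.03,0.048,0.0006,-0.0076,0.0007,0.0008,0.0143],[0.03,0.048,-0.0001,-0.0076,0.0007,0.0008,0.0143],[0.03,0.048,-0.0008,-0.0075,0.0007,0.0008,0.0143],[0.03,0.0479,-0.0016,-0.0075,0.0007,0.0008,0.0143],[0.03,0.0479,-0.0022,-0.0074,0.0007,0.0008,0.0143]] |step 0.0485 0.8
```

View pics/c10.png

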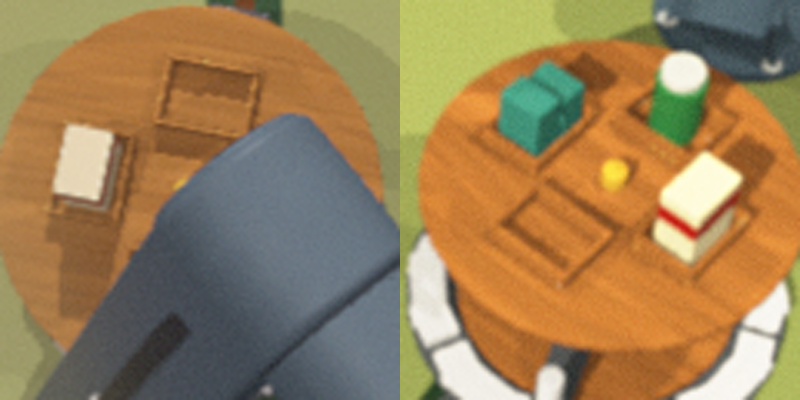

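Emit:
arm_command:
  steps:
    - [0.03,0.047,0.003,-0.015,0,0,0.0143]
    - [0.03,0.048,0.003,-0.015,0,0,0.0143]
    - [0.03,0.048,0.002,-0.015,0,0,0.0143]
    - [0.03,0.048,0.001,-0.01,0,0,0.0143]
    - [0.03,0.048,0.001,-0.01,0,0,0.0143]
    - [0.03,0.048,0,0,0,0,0.0143]
    - [0.03,0.048,-0.001,0,0,0,0.0143]
    - [0.03,0.048,-0.002,0,0,0,0.0143]

```text
time_s: 15.6
eef_pos: [0.5083, -0.0164, 0.4204]
tcp_rot: [[0.173, 0.985, -0.007], [0.985, -0.173, 0.003], [0.001, -0.007, -1.0]]
contact_force: [0.2, -0.2, -1.2]
width: 0.0393
```

Emit:
arm_command:
  steps:
    - [0.03,0.048,-0.002,0,0,0,0.0143]
    - [0.03,0.045,0,0,0,0,0]
    - [0.03,0.045,0,0,0,0,0]
    - [0.03,0,0,0,0,0,0]

```text
time_s: 16.1
eef_pos: [0.5314, 0.1206, 0.4203]
tcp_rot: [[0.182, 0.983, -0.007], [0.983, -0.182, 0.002], [0.0, -0.007, -1.0]]
contact_force: [-0.4, -0.6, -1.2]
width: 0.0396
```

```bash
cat > m11.py <<'E'
from h import *
o,im=shot('wrist','w11.png'); p,R=np.array(o['eef_pos']),np.array(o['tcp_rot']);print(o['time_s'],p,R.round(3).tolist(),o['width'])
az=np.radians(-10.7);P=np.r_[S+.088*np.array([np.cos(az),np.sin(az)]),.198]
u=np.array([np.cos(az),np.sin(az),0]);v=np.array([-u[1],u[0],0])
c=np.array([P+a*u*.028+bb*v*.038 for a,bb in((1,1),(1,-1),(-1,-1),(-1,1))])
q=proj('wrist',c,o);print(q.round(1).tolist())
cv2.polylines(im:=im.copy(),[q.round().astype(int)],True,(255,0,255),1); cv2.imwrite('pics/c11.png',im[:,:,::-1])
E
python3 m11.py
```

```text
16.1 [0.53136052 0.12059653 0.42029473] [[0.182, 0.983, -0.007], [0.983, -0.182, 0.002], [0.0, -0.007, -1.0]] 0.03961000642265672
[[347.9, 207.6], [346.0, 266.8], [299.4, 266.5], [298.4, 207.3]]
```

View pics/c11.png

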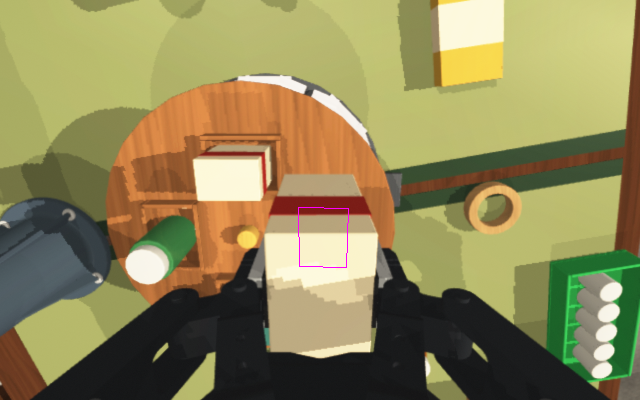

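```bash
cat > m12.py <<'E'
from h import *
from scipy.optimize import least_squares
o=robot.get_obs(); im=cv2.imread('pics/w11.png'); hsv=cv2.cvtColor(im,cv2.COLOR_BGR2HSV)
roi=hsv[220:256,228:270]; m=(roi[...,0]>20)&(roi[...,0]<32)&(roi[...,1]>120)&(roi[...,2]>150); ys,xs=np.nonzero(m); print(len(xs),xs.mean()+228,ys.mean()+220)
for z in(.18,.19,.2):print('stud',z,ray('wrist',[[xs.mean()+228,ys.mean()+220]],z,o))
w=((hsv[...,0]<19)&(hsv[...,1]>110)).astype(np.uint8); w=cv2.morphologyEx(w,cv2.MORPH_OPEN,np.ones((7,7)))
c=max(cv2.findContours(w[60:280,90:420],0,cv2.CHAIN_APPROX_NONE)[0],key=cv2.contourArea)[:,0]+[90,60]
P=ray('wrist',c.astype(float),.18,o)[:,:2]; r=np.hypot(*(P-S).T); k=np.abs(r-.177)<.012
f=least_squares(lambda s:np.hypot(*(P[k]-s).T)-.177,S,loss='soft_l1',f_scale=.002); print('S',f.x,k.sum(),np.abs(f.fun).mean())
E
python3 m12.py
```

```text
250 246.984 239.09199999999998
stud 0.18 [[0.42248053 0.03322722 0.18      ]]
stud 0.19 [[0.42584997 0.03765108 0.19      ]]
stud 0.2 [[0.42921942 0.04207493 0.2       ]]
S [0.42811932 0.03991329] 493 0.000959530195068779
```

```bash
cat > m13.py <<'E'
from h import *
o=robot.get_obs(); p,R=np.array(o['eef_pos']),np.array(o['tcp_rot'])
az=np.radians(-10.7);y=np.array([np.cos(az),np.sin(az),0]);z=np.array([0,0,-1.]);Rt=np.c_[np.cross(y,z),y,z]
p,R=rows(p,R,np.array([.5155,.0267,.42]),Rt,2,.03); print(p,R)
E
python3 m13.py
```

```text
[[0.03,-0.0468,0.0007,0.0003,-0.0034,0.0003,0.0012],[0.03,-0.0468,0.0007,0.0003,-0.0034,0.0003,0.0012]] |step 0.0468 0.2
[0.51547305 0.02671976 0.41997562] [[ 1.85745432e-01  9.82597901e-01 -1.12645940e-05]
 [ 9.82597896e-01 -1.85745432e-01 -9.60930795e-05]
 [-9.65132050e-05  6.78028417e-06 -9.99999995e-01]]
```

Emit:
arm_command:
  steps:
    - [0.03,-0.0468,0.0007,0,-0.0034,0,0.001]
    - [0.03,-0.0468,0.0007,0,-0.0034,0,0.001]
    - [0.03,0,0,0.04,0,0,0]
    - [0.03,0,0,0.04,0,0,0]
    - [0.03,0,0,0.03,0,0,0]
    - [0.03,0,0,0,0,0,0]
    - [0.03,0,0,0,0,0,0]

```text
time_s: 17.02
eef_pos: [0.5172, 0.0249, 0.3137]
tcp_rot: [[0.189, 0.982, 0.006], [0.982, -0.189, -0.0], [0.001, 0.006, -1.0]]
contact_force: [-1.0, -0.1, -0.4]
width: 0.0393
```

Run:
```python
from h import *
o=robot.get_obs(); p,R=np.array(o['eef_pos']),np.array(o['tcp_rot']); print(p,R.round(3).tolist(),R.T@(np.array([.5155,.0267,.2395])-p),o['width'])
_,s=shot('scene','s14.png'); _,b=shot('top','t14.png')
cv2.imwrite('pics/c14.png',np.hstack([cv2.resize(b[150:290,240:380],(400,400),interpolation=2)[:,:,::-1],cv2.resize(s[80:230,280:430],(400,400),interpolation=2)[:,:,::-1]]))
```

```text
[0.517206   0.02490442 0.31367367] [[0.189, 0.982, 0.006], [0.982, -0.189, -0.0], [0.001, 0.006, -1.0]] [ 0.00138885 -0.00246158  0.07416118] 0.03926921946985296
```

View pics/c14.png

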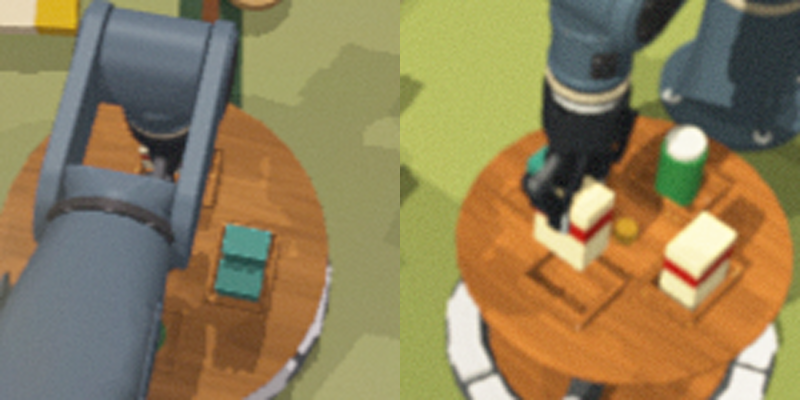

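Run:
```python
from h import *
f=lambda u:[280+(u[0]-400)*150/400,80+u[1]*150/400]
az=np.radians(-10.7);u=np.array([np.cos(az),np.sin(az)]);v=np.array([-u[1],u[0]])
T=np.array([.5172,.0249]); zc=.3137-.0586
C=np.array([np.r_[T+a*u*.02+b*v*.03,zc] for a,b in((1,1),(1,-1),(-1,1))])
inv=lambda q:(q-[280,80])*400/150+[400,0]
print('carton corners predicted',inv(proj('scene',C)).round())
for n,c,z in(('carton',[(583,267),(535,245),(608,240)],zc),('pocket outer top',[(581,323),(528,274),(632,282)],.198)):
  w=ray('scene',[f(x) for x in c],z)[:,:2]; print(n,w.round(4).tolist(),'lengths',np.hypot(*(w[1]-w[0])),np.hypot(*(w[2]-w[0])),'centre',(w[1]+w[2])/2)
```

```text
carton corners predicted [[581. 268.]
 [534. 234.]
 [608. 244.]]
carton [[0.54, 0.0515], [0.5419, -0.0007], [0.4987, 0.0559]] lengths 0.05216044537498261 0.04154059991958318 centre [0.5202514  0.02760154]
pocket outer top [[0.5612, 0.0659], [0.5381, -0.0084], [0.4908, 0.0845]] lengths 0.07779592315748148 0.07284164359325199 centre [0.51448434 0.03808939]
```

Emit:
arm_command:
  steps:
    - [0.03,0.0018,-0.001,0.02,0,0,0]
    - [0.03,0,0,0.02,0,0,0]
    - [0.03,0,0,0.015,0,0,0]
    - [0.03,0,0,0.01,0,0,0]
    - [0.03,0,0,0.006,0,0,0]
    - [0.03,0,0,0,0,0,0]

```text
time_s: 17.88
eef_pos: [0.5166, 0.0277, 0.242]
tcp_rot: [[0.188, 0.982, 0.005], [0.982, -0.188, -0.0], [0.001, 0.005, -1.0]]
contact_force: [-0.4, -0.3, -0.9]
width: 0.0396
```

Emit:
arm_command:
  steps:
    - [0.03,0,0,0.0015,0,0,0]
    - [0.03,0,0,0.0015,0,0,0]
    - [0.03,0,0,0,0,0,0]

```text
time_s: 18.25
eef_pos: [0.5166, 0.0277, 0.2392]
tcp_rot: [[0.188, 0.982, 0.005], [0.982, -0.188, -0.0], [0.001, 0.005, -1.0]]
contact_force: [0.2, -0.6, -0.5]
width: 0.0395
```

Emit:
arm_command:
  steps:
    - [0.03,0,0,0.001,0,0,0]
    - [0.03,0,0,0.001,0,0,0]
    - [0.03,0,0,0,0,0,0]

```text
time_s: 18.62
eef_pos: [0.5167, 0.0278, 0.2384]
tcp_rot: [[0.188, 0.982, 0.006], [0.982, -0.188, -0.0], [0.001, 0.006, -1.0]]
contact_force: [-3.4, 0.9, 7.6]
width: 0.0396
```

Floor contact at TCP 0.2384, as expected. Open modestly and withdraw upwards.

Emit:
arm_command:
  steps:
    - [0.058,0,0,0,0,0,0]
    - [0.058,0,0,0,0,0,0]
    - [0.058,0,0,0,0,0,0]
    - [0.058,0,0,-0.02,0,0,0]
    - [0.058,0,0,-0.04,0,0,0]
    - [0.058,0,0,-0.05,0,0,0]
    - [0.058,0,0,-0.05,0,0,0]
    - [0.058,0,0,0,0,0,0]

```text
time_s: 19.62
eef_pos: [0.5179, 0.0274, 0.4015]
tcp_rot: [[0.188, 0.982, 0.015], [0.982, -0.188, -0.002], [0.001, 0.016, -1.0]]
contact_force: [-0.4, -0.2, 0.6]
width: 0.0578
```

Emit:
arm_command:
  steps:
    - [0.058,-0.05,0,0,0,0,0]
    - [0.058,-0.05,0,0,0,0,0]
    - [0.058,-0.05,0,0,0,0,0]
    - [0.058,-0.05,0,0,0,0,0]
    - [0.058,-0.05,0,0,0,0,0]
    - [0.058,-0.05,0,0,0,0,0]
    - [0.058,0,0,0,0,0,0]
    - [0.058,0,0,0,0,0,0]

```text
time_s: 20.62
eef_pos: [0.4588, -0.2664, 0.3954]
tcp_rot: [[0.189, 0.982, 0.003], [0.982, -0.189, 0.002], [0.003, 0.003, -1.0]]
contact_force: [0.3, 0.7, -1.1]
width: 0.058
```

Run:
```python
from h import *
print(robot.get_obs()['eef_pos'])
_,s=shot('scene','s20.png'); _,b=shot('top','t20.png')
cv2.imwrite('pics/c20.png',np.hstack([cv2.resize(b[170:310,230:370],(400,400),interpolation=2)[:,:,::-1],cv2.resize(s[110:260,290:440],(400,400),interpolation=2)[:,:,::-1]]))
```

```text
[ 0.45880896 -0.26640204  0.39540637]
```

Run:
```python
from h import *
az=np.radians(-10.7);u=np.array([np.cos(az),np.sin(az)]);v=np.array([-u[1],u[0]]);T=np.array([.5167,.0278])
C=np.array([np.r_[T+a*u*.02+b*v*.03,z] for a in(1,-1) for b in(1,-1) for z in(.18,.26)])
for n in('scene','top'):
  im=camera(n); q=proj(n,C); print(n,'pred rect',q.min(0).round(),q.max(0).round())
  for r in nets.regions_of(n,'carton'):
    print('  carton',round(r['conf'],2),np.round(r['rect']),im[r['pixels']].mean(0).round())
  for r in nets.regions_of(n,'jar')[:1]: print('  jar',np.round(r['rect']))
  for r in nets.regions_of(n,'knob')[:2]: print('  knob',round(r['conf'],2),np.round(r['rect']))
  for r in nets.regions_of(n,'pocket')[:1]: print('  tray',np.round(r['rect']))
K=lambda z,d:np.r_[S+.165*np.array([np.cos(np.radians(d)),np.sin(np.radians(d))]),z]
print('knob pred',proj('scene',[K(.06,12),K(.098,12)]).round(1).tolist())
```

```text
scene pred rect [330. 158.] [359. 198.]
  carton 0.94 [202. 146. 220. 177.] [ 23. 173. 150.]
  carton 0.9 [197. 117. 220. 150.] [ 36.  89. 179.]
  carton 0.83 [253. 112. 268. 140.] [218. 195.   4.]
  carton 0.71 [329. 160. 358. 198.] [227. 197. 152.]
  carton 0.62 [245. 149. 269. 177.] [231. 205.   3.]
  carton 0.32 [469. 212. 495. 247.] [213. 209. 187.]
  jar [216. 176. 237. 206.]
  knob 0.62 [339. 227. 348. 240.]
top pred rect [290. 195.] [313. 217.]
  carton 0.82 [420. 261. 433. 280.] [201. 173.   2.]
  carton 0.75 [454. 222. 477. 245.] [ 40.  90. 162.]
  carton 0.68 [289. 197. 312. 217.] [199. 179. 151.]
  jar [396. 182. 408. 201.]
  tray [236. 182. 356. 290.]
knob pred [[343.3, 238.4], [344.1, 231.5]]
```

```bash
python3 -c "
from rig import robot
print(robot.get_obs()['contact_force']);print(robot.sign_off())"
```

```text
[ 0.30029844 -0.18566129 -0.74678828]
the job is handed in; nothing more can be done
None
```

I turned the stand on one stop and put the red-banded carton in the empty pocket. I then backed the arm clear and handed the job in at about 21 s of the 59 s allowed. No verdict is reported, so the outcome rests on my own checks.

**Turning the stand:** I gripped the knob with the gripper leaning 45° outward and lifted it about 12 mm; the pull of about 11 N matched the spring. I then turned the stand 45° anticlockwise and lowered the pin. In the wrist picture afterwards the knob looked the same as when home at the start, midway between its two neighbouring notches. I judged the pin's last millimetres from that picture, not from a reading.

**Placing the carton:** The carton touched the pocket floor at the height I expected, with no contact with the walls on the way down. After I let go and withdrew, the networks found it within about 2 pixels of where an upright, seated carton should appear, in both the scene and top cameras. In the scene camera the knob also sat at the new notch.

**Checks that disagreed or were missing:**
- The cameras put the stand's centre up to about 6 mm apart, so I used a compromise. This was within the pocket's clearance of about 8 mm on each side.
- The final picture could not be viewed because the limit of 12 was reached, so the last check was by numbers only.
- Of the goods to be left alone, I re-checked only the jar. It was within 2–3 pixels of its start in the scene camera. The top camera's box for it came out narrower than at first, so it is a weak comparison. The others I did not re-measure; I felt no unexpected contact force.

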